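# Open the sample shaker's hold-down bar and hold it up

## Task

Open the hold-down of the sample shaker so that I can get at the cups: pull the red lock pin up out of the blue coupler and leave it in the steel tray, then draw the sprung latch sideways by its black tab until the whole green band on its stem is out of the coupler, and lift the bar until the coupler is at least 5 cm above its ball. Finish while still holding the bar up there, since it falls shut by itself, and leave the three cups standing in their nests.

Things in the scene. Friction and masses are not known exactly. Their poses are not given: they have to be found in the camera images.
- shaker: White bench shaker, fixed, case 290 x 150 mm, 61 mm high to its aluminium platform. Origin on the worktop under the middle of the case. x runs along the hold-down bar from the coupler end (near the robot) to the hinge end (far); y is across, z up. In this frame (mm): ball (-118, 0, 117), hinge (130, 0, 128), cup centres at x = -48, 16, 80 on y = 0, lid tops at z = 119. It turns up to 0.3 rad either way.
- hold_bar: Steel hold-down bar (tongue), 26 mm wide and 8 mm thick, over the three cups; it carries the blue coupler and the latch, 0.36 kg in all. Origin on its hinge axis; x, y, z as the shaker's while it is shut. It swings up about the shaker's y axis (its near end rises and moves away from the robot), has no stay and falls shut when let go. It is locked shut until the latch is drawn about 6 mm.
- hinge (a point): Fixed point on the hinge axis, 248 mm behind the ball and 11 mm higher. The axis is level, along the shaker's y.
- ball (a point): Fixed point, centre of the 25 mm steel ball on its stud; axes as the shaker's.
- socket (a point): Point of the coupler that sits on the ball's centre when shut. The coupler is a blue box, 44 mm along x, from 55 mm on the -y side to 22 mm on the +y side of this point, its flat top 22 mm above it (a low dome over the ball reaches 27 mm).
- latch_tab (a point): Middle of the grip of the black latch tab: a flat upright plate 12 mm thick (along y), 32 mm wide (along x). Its top edge is 18 mm above this point, its lower edge 54 mm below. The tab stands on a stem 98 mm to the -y side of the ball, 37 mm clear of the coupler's wall; this point is 40 mm above the ball's centre, 18 mm above the coupler's flat top.
- latch (a joint): Travel of the latch slide in m: 0 shut, 0.014 at its stop; it moves to the shaker's -y side (away from the coupler) against a spring of 4 N at rest and 9 N at the stop, and springs back when let go. The green band is fully out at 0.010. While the lock pin is in, it is blocked after 2 mm of play.
- lock_pin: Loose lock pin, 30 g, 83 mm long: round-nosed steel shank 8 mm across and 44 mm long, collar 17 mm across and 3 mm thick, thin neck, then a round red head 16 mm across and 22 mm high. Origin at the shank's tip, z along the pin towards the head. At the start it stands upright in a 10 mm hole in the coupler's top, 30 mm to the -y side of the ball, 68 mm from the tab, its collar on the coupler; lifting it 46 mm frees it. It topples when stood on its tip.
- pin_head (a point): Middle of the red head, on the pin's axis 72 mm from the tip, 28 mm above the coupler's flat top at the start.
- tray: Open steel tray, fixed, 130 x 170 mm (x, y), wall 3 mm thick and 18 mm high, floor 3 mm thick, empty. Origin under its middle, z up.
- cup_a: Lidded white sample cup with a blue lid, 55 mm across, 58 mm high, loose in one of the 58 mm wide, 10 mm deep nests of the black plate on the platform. Origin at the middle of its foot.
- cup_c: Lidded white sample cup with a dark grey lid, 55 mm across, 58 mm high, loose in one of the 58 mm wide, 10 mm deep nests of the black plate on the platform. Origin at the middle of its foot.
- cup_d: Lidded white sample cup with a blue lid, 55 mm across, 58 mm high, loose in one of the 58 mm wide, 10 mm deep nests of the black plate on the platform. Origin at the middle of its foot.

How it is judged:
By the outcome, as a careful person would: the job done as asked, in the order asked, and still so for the second after the job is handed in, while the arm keeps its last pose, push and grip.
It also fails if it takes over 58 s, if anything falls off the work surface, if the arm or the gripper's body presses on something with over 40 N, if the wrist force passes 120 N, or if a joint passes its speed limit or range.

## Robot

A 6-joint arm with a two-finger parallel gripper is mounted at the origin on a cart in front of the work surface, level with it; the furniture and walls round the work are solid. World frame = base frame: x ahead of the robot, y to its left, z up, the work surface at z = 0. Lengths are in m, angles in rad, forces in N, time in s.
With the tool pointing down it reaches from about 0.375 to 0.9 m from the base axis. Payload 3.1 kg.
Tool frame: the origin (TCP) lies midway between the tips of the shut fingers; the grasp point (between the pads) lies 19 mm behind it (grip_depth is the distance from the TCP to the grasp point, in m); y points along the fingers, z is the direction in which the jaws open and shut, and the axes are right-handed (so a half turn about y gives the same grasp; the last joint's range is limited). The gripper opens to 85 mm and grips with 20 to 120 N. Pads are 22 mm wide; open, the fingers measure 114 mm over their backs; the gripper's body (76 mm by 85 mm) begins 54 mm behind the grasp point. The pads swing forward as they close: fully open they stand 13 mm farther back than shut.
Start: joints at [-1.389, 0.527, 1.433, -0, 1.181, -0.178], TCP at [0.22, -0.585, 0.231] pointing down, gripper open.
Joint ranges: [-3.08, 3.08], [-0.75, 2.2], [0.22, 2.44], [-1.43, 4.57], [0, 2.65], [-2.85, 2.85]. Speed limits (rad/s): [2.79, 2.79, 3.14, 3.14, 3.14, 3.14].

## Interface

Orientations are given as a unit quaternion [x, y, z, w].
In Python, from station import sense, snapshot, camera_model, sign_off, grip_depth gives the robot as it stands.
- The arm moves only by the tool play_rows, never from a script. Its argument "deltas" is a list of rows, each a list of 6 numbers: the shift along the tool's x, y, z in m, then the turn, a rotation vector about the tool's x, y, z in rad. A call has 1 to 12 rows; each row is the pose to reach, as a shift and turn from the pose commanded when the call began, along the tool's axes at that moment; what a row does not reach only later rows make up. A row lasts 1/10 s, in which the tool goes at most 50 mm and 8.59 degrees, less where a joint would pass 70% of its speed; a pose out of reach is approached as far as the arm can. A call with a gripper value outside its range is refused whole. "gripper" is the finger opening in m, from 0 to 0.0854, set as the call begins (left out, the last holds). The fingers move at their own pace and stop on an object; "force" is the grip in N (left out, the last holds). Time passes only in rows, so rows that repeat a pose let the fingers close. It gives the time, the measured TCP pose, the force and the opening at its end, in the units of the state.
- sense(): the state, without advancing time (a new reading comes with each control period).
- snapshot(name): name is "scene" or "top" or "wrist"; returns the picture (420x560x3 uint8, red, green, blue); there is no depth.
- camera_model(name): a dict with "fx", "fy", "cx", "cy" (pixels), "camera_from_world" (4x4, takes a point from world to camera coordinates). Camera axes: x right, y up, looking along -z (the intrinsics and any distortion apply to the point x, -y, -z); pixel columns grow to the right and rows downward; lengths in m; the calibration is good to about 2 mm. A picture is of the moment at which its call begins: read the wrist's pose just before it. camera_model takes no time and is no camera call; for the wrist camera it gives the pose at the moment of the call.
- sign_off(): hands the job in, once; it reports no verdict.
The state is a dict: "t": time; "q": joint angles; "qd": joint speeds; "tau": joint torques, N m; "tcp_pos": TCP position; "tool_rot": TCP orientation; "force": force on the tool from outside, world axes, zero at the start; "ft_torque": the same for the moment, N m; "finger_gap": opening from 0.0 (shut) to 1.0 (fully open).
Only numpy, scipy, OpenCV 4.12 (cv2) and the standard library are available. Lean on these libraries where they do the work, as an engineer would, in place of code of your own. Each camera call takes 0.05 s, during which the arm holds its last target.

## Working session

There is one attempt and no reset: what is moved stays moved. The work goes in short steps, Python scripts to look and compute and a tool call to move; the robot and the scene stay as the last step left them, time stands still between calls to the robot, and variables do not carry over. Pictures are saved under pics/ and viewed, and the job is handed in when it is done.

Besides the shell and the picture viewer there is one more tool, called after ">>>" by a JSON object that holds its "fn" and its "kwargs". play_rows: Moves the arm, as the interface text tells. Its arguments: {"type":"object","properties":{"deltas":{"type":"array"},"gripper":{"type":"number"},"force":{"type":"number"}},"required":["deltas"]}

```bash
mkdir -p pics; ls; python3 - <<'E'
from station import *
import cv2
s=sense();print(s,grip_depth)
for n in("scene","top","wrist"):
    m=camera_model(n);print(n,m)
    cv2.imwrite(f"pics/{n}0.png",snapshot(n)[:,:,::-1])
E
```

```text
pics
{'t': 0.0, 'q': array([-1.38954960e+00,  5.28481434e-01,  1.43393924e+00,  4.17766836e-06,
        1.18139823e+00, -1.78479779e-01]), 'qd': array([ 1.21960066e-03,  2.43469578e-04,  5.56362075e-04,  4.68704369e-05,
       -1.12206306e-03,  6.41784567e-05]), 'tau': array([-6.39396676e-04, -4.42356133e+01, -1.78025401e+01, -3.52345714e-04,
        8.33424594e-03,  1.18461384e-05]), 'tcp_pos': array([ 0.21991707, -0.58424468,  0.2303125 ]), 'tool_rot': array([-0.12649698,  0.69648662, -0.69491242,  0.12649754]), 'force': array([ 0.33408505, -0.04438726,  0.43495783]), 'ft_torque': array([-0.01998844, -0.015165  , -0.03395612]), 'finger_gap': 0.9976197380222936} 0.0187
scene {'fx': 397.96711758691356, 'fy': 397.96711758691356, 'cx': 273.3943542885374, 'cy': 207.14350836847328, 'camera_from_world': array([[-0.68760743, -0.72607483,  0.00337098,  0.40327341],
       [ 0.37913603, -0.3550822 ,  0.85450132, -0.32643608],
       [-0.61923493,  0.58883951,  0.51943828, -0.66522846],
       [ 0.        ,  0.        ,  0.        ,  1.        ]])}
top {'fx': 398.50570248838824, 'fy': 398.50570248838824, 'cx': 280.07460466152975, 'cy': 210.94750951981842, 'camera_from_world': array([[ 0.00518148, -0.9998962 , -0.01344413,  0.02670838],
       [ 0.99180251,  0.00342209,  0.12773437, -0.59599138],
       [-0.12767511, -0.01399577,  0.99171729, -0.94233181],
       [ 0.        ,  0.        ,  0.        ,  1.        ]])}
wrist {'fx': 378.1832774754269, 'fy': 378.1832774754269, 'cx': 276.7002855419567, 'cy': 210.1856613195422, 'camera_from_world': array([[ 0.35194188, -0.93601867, -0.00244045, -0.62415717],
       [ 0.89745049,  0.33817874, -0.28322739,  0.03621908],
       [ 0.26593143,  0.0974894 ,  0.95904968, -0.37934661],
       [ 0.        ,  0.        ,  0.        ,  1.        ]])}
```

View pics/scene0.png

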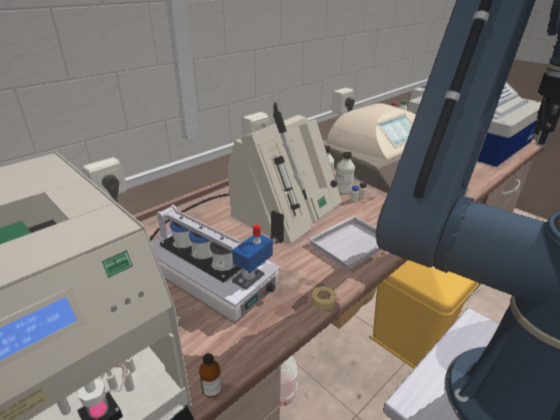

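View pics/top0.png

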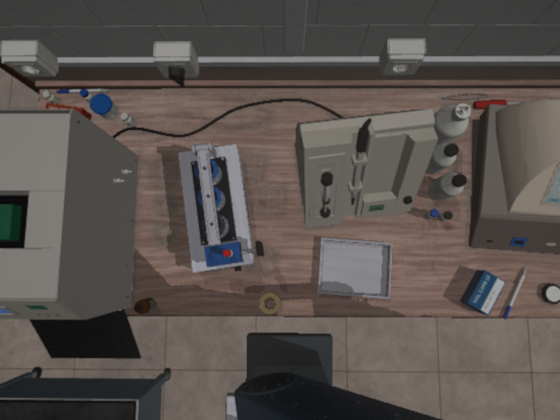

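View pics/wrist0.png

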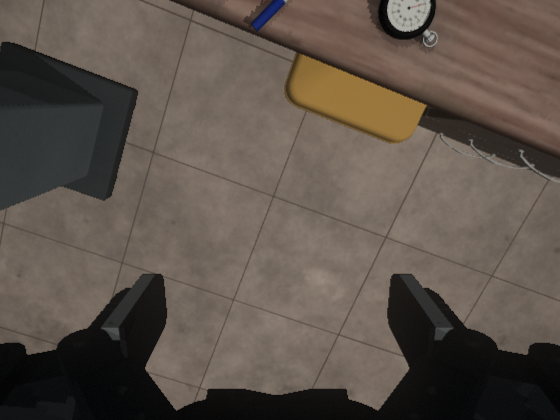

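The scene view shows the pin's red head near (257,231) and the tab near (278,226). The top view shows the coupler near (224,254), the tab near (260,248) and the tray near (355,268).

```bash
cat > h.py <<'E'
import numpy as np, cv2
from station import *
def ray(m,u,v):
    T=m["camera_from_world"];R=T[:3,:3];o=-R.T@T[:3,3]
    d=R.T@np.array([(u-m["cx"])/m["fx"],-(v-m["cy"])/m["fy"],-1]);return o,d/np.linalg.norm(d)
def onz(m,u,v,z):
    o,d=ray(m,u,v);return o+d*(z-o[2])/d[2]
def tri(*rs):
    A=sum(np.eye(3)-np.outer(d,d) for o,d in rs);b=sum((np.eye(3)-np.outer(d,d))@o for o,d in rs)
    p=np.linalg.solve(A,b);return p,[float(np.linalg.norm(np.cross(p-o,d))) for o,d in rs]
def proj(m,p):
    c=m["camera_from_world"]@np.r_[p,1];return m["cx"]-m["fx"]*c[0]/c[2],m["cy"]+m["fy"]*c[1]/c[2]
def blob(img,lo,hi,box):
    h=cv2.cvtColor(img,cv2.COLOR_RGB2HSV);k=cv2.inRange(h,lo,hi)
    mm=np.zeros_like(k);x0,y0,x1,y1=box;mm[y0:y1,x0:x1]=k[y0:y1,x0:x1]
    n,l,st,c=cv2.connectedComponentsWithStats(mm)
    i=1+np.argmax(st[1:,4]);return c[i],st[i],l==i
E
python3 - <<'E'
from h import *
ims={n:cv2.imread(f"pics/{n}0.png")[:,:,::-1].copy() for n in("scene","top")}
M={n:camera_model(n) for n in ims}
bx={"scene":(225,210,300,300),"top":(190,230,275,280)}
rs=[]
for n in ims:
    c,st,l=blob(ims[n],(0,130,80),(8,255,255),bx[n]);print(n,"red",c,st);rs.append(ray(M[n],*c))
    c,st,l=blob(ims[n],(105,130,40),(125,255,255),bx[n]);print("blue",c,st)
    if n=="top":
        r=cv2.minAreaRect(np.argwhere(l)[:,::-1].astype(np.float32));print(r)
    x0,y0,x1,y1=bx[n]
    cv2.imwrite(f"pics/{n}z.png",cv2.resize(ims[n][y0-10:y1,x0-10:x1+10,::-1],None,fx=7,fy=6.5 if n=="scene" else 7,interpolation=cv2.INTER_CUBIC)[:600,:800])
print(tri(*rs))
t=ims["top"][130:310,170:400,::-1];cv2.imwrite("pics/topz2.png",cv2.resize(t,None,fx=3.3,fy=3.3,interpolation=cv2.INTER_CUBIC))
E
```

```text
scene red [256.38666667 229.68      ] [253 225   8  11  75]
blue [254.0463097 250.9869754] [232 235  40  37 691]
top red [226.79310345 253.        ] [224 251   7   5  29]
blue [222.14878893 254.10726644] [205 243  37  23 578]
((222.81419372558594, 253.9278564453125), (18.987579345703125, 35.057796478271484), 81.46923065185547)
(array([0.48954158, 0.13924889, 0.16974569]), [0.00024193222285200563, 0.00024193222285193446])
```

View pics/scenez.png

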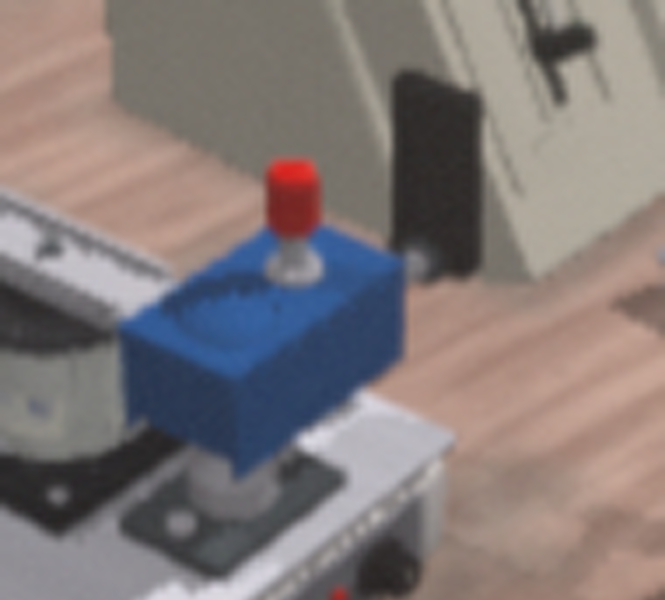

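View pics/topz2.png

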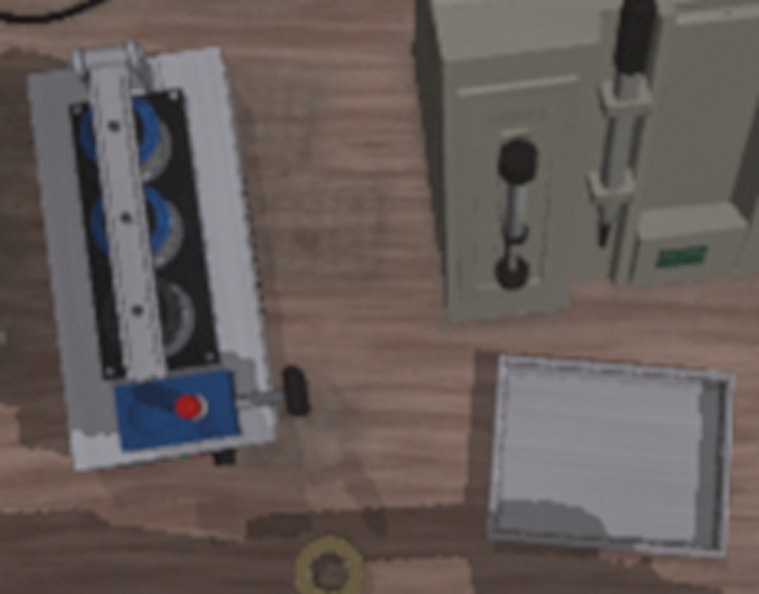

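```bash
python3 - <<'E'
from h import *
m=camera_model("top")
f=lambda X,Y,z:onz(m,170+X/3.3,130+Y/3.3,z)
def dirn(a,b): d=b-a; return np.degrees(np.arctan2(d[1],d[0])),np.linalg.norm(d)
for a,b in [((75,470),(28,75)),((275,440),(220,47))]: print(dirn(f(*a,.061),f(*b,.061)))
for a,b in [((117,388),(236,371)),((122,451),(240,436))]: print(dirn(f(*a,.139),f(*b,.139)))
tab=f(295,380,.175);pin=f(187,406,.178);print("tab",tab,"pin",pin,dirn(pin,tab))
for p in[(500,355),(733,374),(722,552),(489,540)]: print("tray",f(*p,.018))
T=m["camera_from_world"];print(-T[:3,:3].T@T[:3,3])
# scene tab outline pixel -> zoom 7,6.5 origin (215,200)
ms=camera_model("scene")
g=lambda X,Y:(215+X/7,200+Y/6.5)
print(tri(ray(ms,*g(437,78)),ray(m,170+295/3.3,130+380/3.3)))
E
```

```text
(np.float64(8.761090850750765), np.float64(0.2941278018637781))
(np.float64(8.820570270360378), np.float64(0.29377200872702447))
(np.float64(-81.62241576970587), np.float64(0.07959484697495875))
(np.float64(-82.51605305153737), np.float64(0.07829462545571395))
tab [0.50593107 0.07028397 0.175     ] pin [0.48912247 0.13812627 0.178     ] (np.float64(-76.08461927853577), np.float64(0.0699578959437268))
tray [ 0.53206243 -0.07387766  0.018     ]
tray [ 0.51856443 -0.24844365  0.018     ]
tray [ 0.3874153 -0.2363426  0.018    ]
tray [ 0.39504649 -0.06463373  0.018     ]
[0.47065504 0.01555648 1.0110144 ]
(array([0.50460172, 0.06904   , 0.17494706]), [0.0018194275919141125, 0.0018194275919141245])
```

```bash
cat >> h.py <<'E'
from scipy.spatial.transform import Rotation as Rn
def Rtool(): 
    return Rn.from_quat(sense()["tool_rot"])
def plan(pos,zaxis_deg=None,R=None):
    """shift & rotvec in tool frame to a TCP pos with jaws along heading zaxis_deg (world), pointing down"""
    s=sense();R0=Rn.from_quat(s["tool_rot"])
    if R is None and zaxis_deg is not None:
        a=np.radians(zaxis_deg);z=np.array([np.cos(a),np.sin(a),0]);y=np.array([0,0,-1.]);R=Rn.from_matrix(np.c_[np.cross(y,z),y,z])
    if R is None:R=R0
    return R0.inv().apply(np.array(pos)-s["tcp_pos"]).round(4),(R0.inv()*R).as_rotvec().round(4)
E
python3 - <<'E'
from h import *
print(Rtool().as_matrix().round(3))
for a in(98.5,-81.5,8.5,-171.5): print(a,plan([.4895,.139,.30],a))
m=camera_model("top");print(onz(m,170+447/3.3,130+315/3.3,0),onz(m,170+418/3.3,130+50/3.3,.1))
E
```

```text
[[-0.936 -0.     0.352]
 [-0.352  0.002 -0.936]
 [-0.    -1.    -0.002]]
98.5 (array([-0.507 , -0.0684, -0.5823]), array([-2.0000e-04, -2.9301e+00, -2.5000e-03]))
-81.5 (array([-0.507 , -0.0684, -0.5823]), array([ 1.700e-03,  2.115e-01, -1.000e-04]))
8.5 (array([-0.507 , -0.0684, -0.5823]), array([ 1.2000e-03, -1.3593e+00, -1.4000e-03]))
-171.5 (array([-0.507 , -0.0684, -0.5823]), array([1.4000e-03, 1.7823e+00, 1.3000e-03]))
[ 0.56382589 -0.03494232  0.        ] [ 0.74422951 -0.00983687  0.1       ]
```

>>> {"fn": "play_rows", "kwargs": {"deltas": [[-0.06,-0.06,-0.05,0,0.02,0],[-0.09,-0.068,-0.09,0,0.04,0],[-0.12,-0.068,-0.13,0,0.06,0],[-0.155,-0.068,-0.17,0,0.08,0],[-0.19,-0.068,-0.21,0,0.1,0],[-0.22,-0.068,-0.25,0,0.12,0],[-0.255,-0.068,-0.29,0,0.14,0],[-0.29,-0.068,-0.33,0,0.16,0],[-0.32,-0.068,-0.37,0,0.18,0],[-0.355,-0.068,-0.41,0,0.2,0],[-0.39,-0.068,-0.45,0,0.21,0],[-0.41,-0.068,-0.475,0,0.211,0]], "gripper": 0.045}}

```text
t: 1.35
tcp_pos: [0.4224, -0.0352, 0.2994]
tool_rot: [0.052, -0.705, 0.705, -0.053]
force: [0.4, -0.6, -0.9]
finger_gap: 0.53
```

```bash
python3 - <<'E'
from h import *
print(sense()["tcp_pos"],plan([.4895,.139,.25],-81.5))
E
```

```text
[ 0.42236143 -0.03522429  0.29941863] (array([-0.0921,  0.0494, -0.1624]), array([-0.0003,  0.    , -0.0004]))
```

>>> {"fn": "play_rows", "kwargs": {"deltas": [[-0.02,0.0,-0.04,0,0,0],[-0.045,0.01,-0.08,0,0,0],[-0.07,0.02,-0.12,0,0,0],[-0.085,0.035,-0.15,0,0,0],[-0.092,0.049,-0.162,0,0,0],[-0.092,0.049,-0.162,0,0,0],[-0.092,0.049,-0.162,0,0,0]]}}

```text
t: 2.05
tcp_pos: [0.4885, 0.1358, 0.2499]
tool_rot: [0.053, -0.705, 0.705, -0.052]
force: [-0.6, -0.4, 0.1]
finger_gap: 0.527
```

```bash
python3 - <<'E'
from h import *
print(sense()["tcp_pos"],sense()["force"])
M=camera_model("wrist")
for n in("wrist","scene"): cv2.imwrite(f"pics/{n}1.png",snapshot(n)[:,:,::-1])
im=cv2.imread("pics/wrist1.png")[:,:,::-1].copy()
c,st,l=blob(im,(0,130,60),(8,255,255),(0,0,560,420));print(c,st)
print("pred",proj(M,[.4895,.1392,.168]),onz(M,*c,.168))
np.save("Mw1.npy",M["camera_from_world"])
E
```

```text
[0.48846682 0.13578825 0.24988904] [-0.55558233 -0.42611903  0.13475265]
[270.8807947  221.86423841] [260 212  23  20 302]
pred (np.float64(271.0597247947708), np.float64(217.34128571597287)) [0.48655582 0.13888431 0.168     ]
```

View pics/wrist1.png

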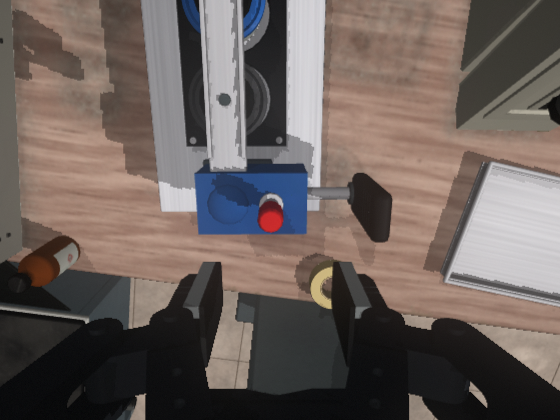

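View pics/scene1.png

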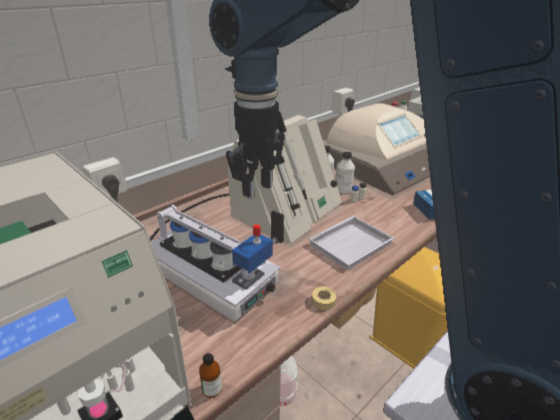

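The wrist view confirms the yaw: the coupler edges line up with the image axes. The pin head is at (271,222), within about 3 mm of the prediction, and the path to it is clear.

```bash
python3 - <<'E'
from h import *
print(sense()["tcp_pos"],plan([.488,.139,.150],-81.5))
E
```

```text
[0.48905956 0.1352463  0.2508124 ] (array([ 0.0005,  0.1008, -0.0039]), array([-0.0005, -0.0012, -0.0003]))
```

>>> {"fn": "play_rows", "kwargs": {"deltas": [[0,0.03,-0.004,0,0,0],[0,0.06,-0.004,0,0,0],[0,0.08,-0.004,0,0,0],[0,0.092,-0.004,0,0,0],[0,0.1,-0.004,0,0,0],[0,0.1,-0.004,0,0,0],[0,0.1,-0.004,0,0,0]]}}

```text
t: 2.85
tcp_pos: [0.4893, 0.1403, 0.1511]
tool_rot: [0.052, -0.705, 0.705, -0.053]
force: [-0.4, -0.5, 0.3]
finger_gap: 0.525
```

```bash
python3 - <<'E'
from h import *
s=sense();print(s["tcp_pos"],s["force"])
cv2.imwrite("pics/wrist2.png",snapshot("wrist")[:,:,::-1])
E
```

```text
[0.48927568 0.14033912 0.15108972] [-0.43688594 -0.4829444   0.31637359]
```

View pics/wrist2.png

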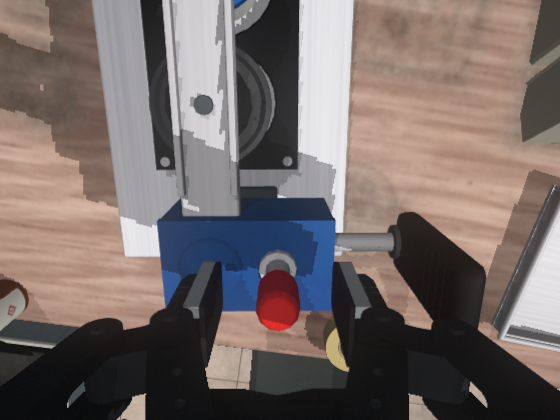

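The head at (278,300) sits midway between the pads, so I'm closing on it.

>>> {"fn": "play_rows", "kwargs": {"deltas": [[0,0,0,0,0,0],[0,0,0,0,0,0],[0,0,0,0,0,0],[0,0,0,0,0,0],[0,0,0,0,0,0],[0,0,0,0,0,0]], "gripper": 0.0, "force": 40}}

```text
t: 3.5
tcp_pos: [0.489, 0.1407, 0.1509]
tool_rot: [-0.052, 0.705, -0.705, 0.053]
force: [-1.2, -1.2, 6.7]
finger_gap: 0.17
```

>>> {"fn": "play_rows", "kwargs": {"deltas": [[0,-0.01,0,0,0,0],[0,-0.02,0,0,0,0],[0,-0.03,0,0,0,0],[0,-0.04,0,0,0,0],[0,-0.05,0,0,0,0],[0,-0.065,0,0,0,0],[0,-0.09,0,0,0,0],[0,-0.11,0,0,0,0],[0,-0.11,0,0,0,0]]}}

```text
t: 4.4
tcp_pos: [0.4905, 0.1408, 0.2635]
tool_rot: [0.05, -0.705, 0.705, -0.055]
force: [0.3, -0.7, -0.5]
finger_gap: 0.171
```

```bash
python3 - <<'E'
from h import *
s=sense();print(s["tcp_pos"],s["force"],s["finger_gap"])
cv2.imwrite("pics/wrist3.png",snapshot("wrist")[:,:,::-1])
cv2.imwrite("pics/scene3.png",snapshot("scene")[180:300,190:350,::-1].repeat(4,0).repeat(4,1))
E
```

```text
[0.4904597  0.14076798 0.26352551] [ 0.34554691 -0.74556948 -0.54286065] 0.17067965930452828
```

View pics/wrist3.png

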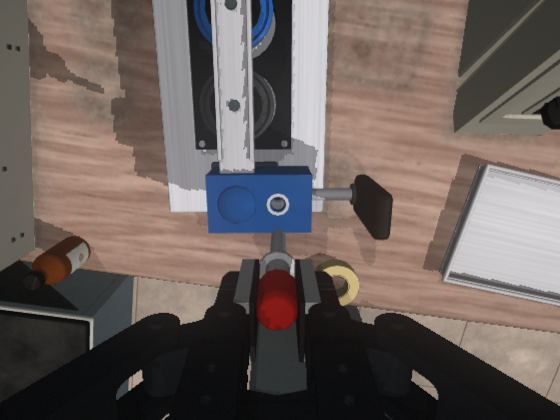

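View pics/scene3.png

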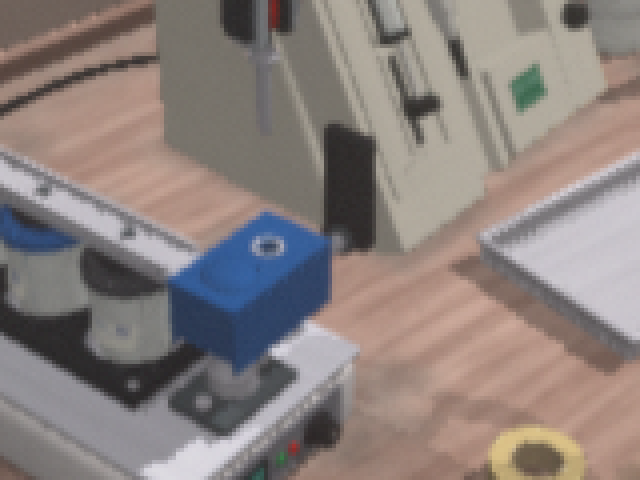

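The pin is clear of the coupler and held upright, and the hole at (278,204) in the wrist view is empty. Next is the tray.

```bash
python3 - <<'E'
from h import *
s=sense();print(s["q"].round(2))
print(plan([.46,-.15,.19],-4),plan([.46,-.15,.19],176))
E
```

```text
[ 0.06  0.33  1.69 -0.    1.12  1.48]
(array([0.0712, 0.0706, 0.2832]), array([-5.0000e-04, -1.3522e+00, -5.0000e-04])) (array([0.0712, 0.0706, 0.2832]), array([ 5.0000e-04,  1.7894e+00, -5.0000e-04]))
```

>>> {"fn": "play_rows", "kwargs": {"deltas": [[0.007,0,0.028,0,-0.13,0],[0.014,0,0.056,0,-0.26,0],[0.021,0,0.085,0,-0.39,0],[0.028,0,0.113,0,-0.52,0],[0.036,0,0.142,0,-0.65,0],[0.043,0,0.17,0,-0.78,0],[0.05,0,0.198,0,-0.91,0],[0.057,0.01,0.226,0,-1.04,0],[0.064,0.03,0.255,0,-1.17,0],[0.07,0.05,0.275,0,-1.3,0],[0.071,0.07,0.283,0,-1.352,0],[0.071,0.07,0.283,0,-1.352,0]]}}

```text
t: 5.7
tcp_pos: [0.4578, -0.1497, 0.187]
tool_rot: [-0.482, 0.521, -0.515, 0.481]
force: [0.2, 0.4, -0.1]
finger_gap: 0.176
```

```bash
python3 - <<'E'
from h import *
s=sense();print(s["q"].round(2),s["tcp_pos"]);R=Rtool();print(R.as_matrix().round(2))
cv2.imwrite("pics/wrist4.png",snapshot("wrist")[:,:,::-1]);cv2.imwrite("pics/top4.png",snapshot("top")[:,:,::-1])
for sg in(1,-1):
  Rt=R*Rn.from_rotvec([0,0,sg*np.radians(45)])
  y=Rt.apply([0,1,0]);tip=np.array([.46,-.19,.006]) if y[1]<0 else np.array([.46,-.12,.006])
  print(sg,y,"tcp",tip-y*.056,plan(tip-y*.056,R=Rt))
E
```

```text
[-0.55  0.41  1.83 -0.    0.92 -0.48] [ 0.45777663 -0.14968169  0.18703231]
[[-0.07 -0.01  1.  ]
 [-1.    0.   -0.07]
 [-0.   -1.   -0.01]]
1 [ 0.04620854  0.7081864  -0.70451174] tcp [ 0.45741232 -0.15965844  0.04545266] (array([ 0.0108,  0.144 , -0.0009]), array([-0.0041,  0.0025,  0.7873]))
-1 [-0.05628507 -0.70229884 -0.70965367] tcp [ 0.46315196 -0.15067126  0.04574061] (array([0.0014, 0.1437, 0.0042]), array([-0.0047, -0.0011, -0.7835]))
```

View pics/wrist4.png

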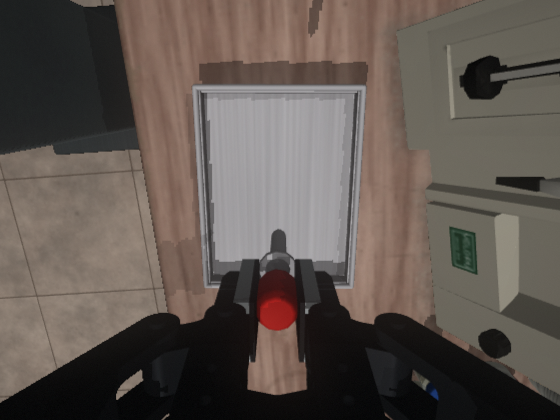

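View pics/top4.png

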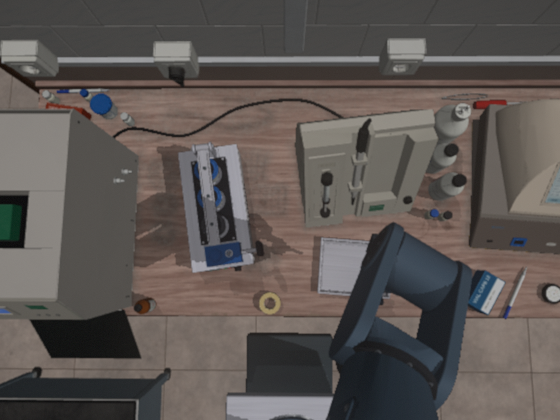

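The tool is lined up with the tray. I'm tilting it 45° along the tray's long side while lowering, then releasing the pin close to the floor.

>>> {"fn": "play_rows", "kwargs": {"deltas": [[0,0.02,0,0,0,0.12],[0.003,0.04,0,0,0,0.25],[0.005,0.06,0,0,0,0.38],[0.007,0.08,0,0,0,0.51],[0.009,0.1,0,0,0,0.64],[0.01,0.115,0,0,0,0.76],[0.011,0.125,0,0,0,0.785],[0.011,0.132,0,0,0,0.785],[0.011,0.137,0,0,0,0.785],[0.011,0.141,0,0,0,0.785],[0.011,0.141,0,0,0,0.785]]}}

```text
t: 6.9
tcp_pos: [0.4597, -0.1598, 0.0501]
tool_rot: [-0.249, 0.662, -0.293, 0.644]
force: [0.5, 0.3, -0.8]
finger_gap: 0.172
```

```bash
python3 - <<'E'
from h import *
s=sense();print(s["q"].round(2),s["tcp_pos"],s["force"]);R=Rtool();print(R.as_matrix().round(2))
cv2.imwrite("pics/wrist5.png",snapshot("wrist")[:,:,::-1]);cv2.imwrite("pics/scene5.png",snapshot("scene")[:,:,::-1])
E
```

```text
[-0.88  0.87  1.69  0.54  1.25 -1.17] [ 0.45972939 -0.15984803  0.05009929] [ 0.53551381  0.30005276 -0.7897224 ]
[[-0.05  0.05  1.  ]
 [-0.71  0.7  -0.07]
 [-0.71 -0.71  0.  ]]
```

View pics/wrist5.png

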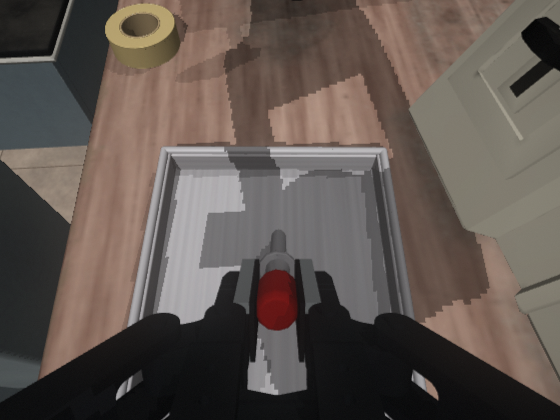

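View pics/scene5.png

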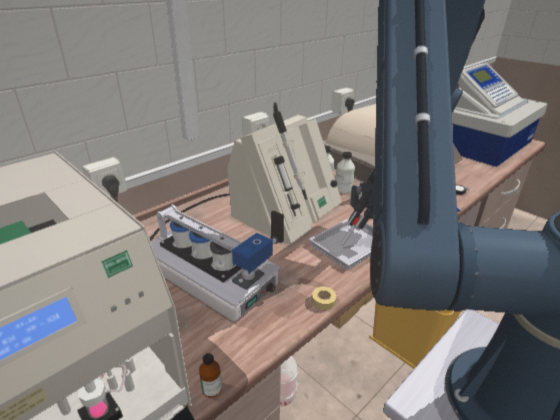

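>>> {"fn": "play_rows", "kwargs": {"deltas": [[0.002,0.002,0,0,0,0],[0.004,0.004,0,0,0,0],[0.004,0.004,0,0,0,0]]}}

```text
t: 7.3
tcp_pos: [0.4594, -0.1607, 0.0434]
tool_rot: [-0.248, 0.662, -0.293, 0.643]
force: [0.3, 0.6, -0.3]
finger_gap: 0.169
```

>>> {"fn": "play_rows", "kwargs": {"deltas": [[0,0,0,0,0,0],[0,0,0,0,0,0],[0,0,0,0,0,0],[0,0,0,0,0,0],[0,0,0,0,0,0],[0,0,0,0,0,0],[0,0,0,0,0,0]], "gripper": 0.04}}

```text
t: 8.0
tcp_pos: [0.4595, -0.1608, 0.0436]
tool_rot: [-0.248, 0.662, -0.293, 0.643]
force: [0.4, 0.1, 0.8]
finger_gap: 0.466
```

```bash
python3 - <<'E'
from h import *
s=sense();print(s["tcp_pos"],s["force"],s["finger_gap"])
cv2.imwrite("pics/wrist6.png",snapshot("wrist")[:,:,::-1])
E
```

```text
[ 0.45949537 -0.16078798  0.04364618] [0.41859542 0.07655255 0.77304251] 0.4656867645107099
```

View pics/wrist6.png

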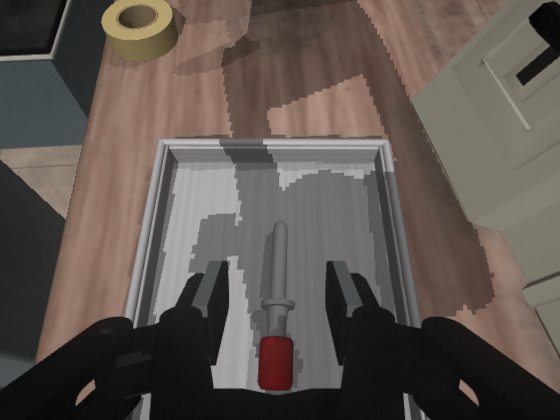

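The pin lies flat in the tray, shank at (280,260) and head at (275,362), and it is clear of the fingers. I'm retreating upward and levelling the tool.

>>> {"fn": "play_rows", "kwargs": {"deltas": [[-0.015,-0.015,0,0,0,0],[-0.04,-0.04,0,0,0,0],[-0.07,-0.07,0,0,0,-0.1],[-0.1,-0.1,0,0,0,-0.23],[-0.12,-0.12,0,0,0,-0.36],[-0.14,-0.14,0,0,0,-0.49],[-0.155,-0.155,0,0,0,-0.62],[-0.16,-0.16,0,0,0,-0.75],[-0.16,-0.16,0,0,0,-0.785],[-0.16,-0.16,0,0,0,-0.785]]}}

```text
t: 9.05
tcp_pos: [0.4592, -0.1589, 0.2707]
tool_rot: [0.483, -0.516, 0.517, -0.483]
force: [0.0, 0.9, -0.6]
finger_gap: 0.466
```

```bash
python3 - <<'E'
from h import *
s=sense();print(s["tcp_pos"],s["q"].round(2))
print(plan([.4996,.072,.25],-81.5))
E
```

```text
[ 0.45917555 -0.15885697  0.27065327] [-0.56  0.29  1.72  0.    1.13 -0.5 ]
(array([-0.2331,  0.0206,  0.0248]), array([-6.0000e-04,  1.3553e+00, -3.0000e-04]))
```

>>> {"fn": "play_rows", "kwargs": {"deltas": [[-0.025,0,0.003,0,0.13,0],[-0.05,0,0.006,0,0.26,0],[-0.07,0,0.008,0,0.39,0],[-0.095,0,0.01,0,0.52,0],[-0.12,0,0.012,0,0.65,0],[-0.14,0,0.015,0,0.78,0],[-0.165,0,0.017,0,0.91,0],[-0.19,0,0.02,0,1.04,0],[-0.21,0.01,0.023,0,1.17,0],[-0.23,0.015,0.025,0,1.3,0],[-0.233,0.02,0.025,0,1.355,0],[-0.233,0.02,0.025,0,1.355,0]]}}

```text
t: 10.25
tcp_pos: [0.5001, 0.0701, 0.2485]
tool_rot: [-0.053, 0.706, -0.705, 0.05]
force: [-0.5, -0.7, 0.1]
finger_gap: 0.466
```

```bash
python3 - <<'E'
from h import *
s=sense();print(s["tcp_pos"],s["q"].round(2),s["finger_gap"])
M=camera_model("wrist");cv2.imwrite("pics/wrist7.png",snapshot("wrist")[:,:,::-1])
for p in([.4996,.072,.175],[.4996,.072,.157],[.4996,.072,.103]): print(proj(M,p))
print(plan([.4996,.072,.14],-81.5))
E
```

```text
[0.50007448 0.07014482 0.2485182 ] [-0.08  0.35  1.71  0.    1.09  1.34] 0.4658477289563042
(np.float64(273.3253243679841), np.float64(224.14950448489225))
(np.float64(273.6224826573934), np.float64(215.1755355491526))
(np.float64(274.30645320658294), np.float64(194.52011155412146))
(array([ 0.0002,  0.109 , -0.0023]), array([ 0.0009, -0.0016,  0.0025]))
```

View pics/wrist7.png

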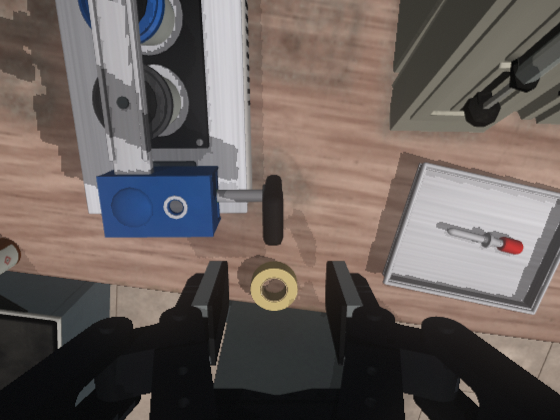

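The tab is at (273,215), as predicted and clear of the coupler, and the pin is visible in the tray at (490,240). I'm descending onto the tab.

>>> {"fn": "play_rows", "kwargs": {"deltas": [[0,0.03,-0.002,0,0,0],[0,0.06,-0.002,0,0,0],[0,0.08,-0.002,0,0,0],[0,0.095,-0.002,0,0,0],[0,0.108,-0.002,0,0,0],[0,0.108,-0.002,0,0,0],[0,0.108,-0.002,0,0,0]]}}

```text
t: 11.0
tcp_pos: [0.5007, 0.0712, 0.142]
tool_rot: [-0.051, 0.705, -0.705, 0.051]
force: [-0.1, 0.7, -0.1]
finger_gap: 0.463
```

```bash
python3 - <<'E'
from h import *
s=sense();print(s["tcp_pos"],s["force"],s["finger_gap"])
cv2.imwrite("pics/wrist8.png",snapshot("wrist")[:,:,::-1])
E
```

```text
[0.50074932 0.07124473 0.14202859] [-0.12519962  0.69895731 -0.07192811] 0.46272999852211166
```

View pics/wrist8.png

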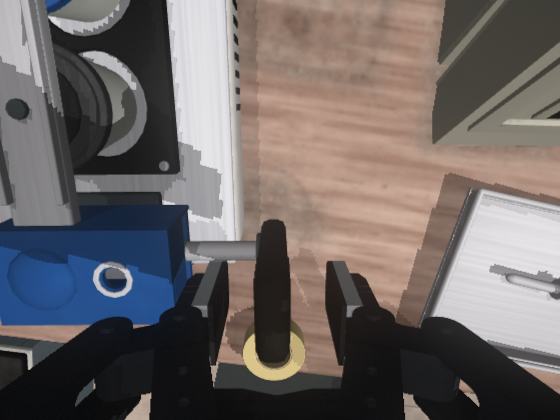

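>>> {"fn": "play_rows", "kwargs": {"deltas": [[0,0,-0.001,0,0,0],[0,0,-0.001,0,0,0],[0,0,-0.001,0,0,0],[0,0,-0.001,0,0,0],[0,0,-0.001,0,0,0],[0,0,-0.001,0,0,0]], "gripper": 0.0, "force": 80}}

```text
t: 11.65
tcp_pos: [0.5007, 0.0729, 0.1427]
tool_rot: [0.051, -0.705, 0.705, -0.052]
force: [-0.1, -0.3, 6.6]
finger_gap: 0.13
```

```bash
python3 - <<'E'
from h import *
s=sense();print(s["tcp_pos"],s["force"],s["finger_gap"]*.0854)
E
```

```text
[0.50073428 0.07292469 0.14267066] [-0.1339503  -0.30083025  6.61015053] 0.011143347611550853
```

>>> {"fn": "play_rows", "kwargs": {"deltas": [[0,0,0.002,0,0,0],[0,0,0.004,0,0,0],[0,0,0.006,0,0,0],[0,0,0.008,0,0,0],[0,0,0.01,0,0,0],[0,0,0.012,0,0,0],[0,0,0.012,0,0,0],[0,0,0.012,0,0,0]]}}

```text
t: 12.45
tcp_pos: [0.5022, 0.063, 0.1426]
tool_rot: [-0.051, 0.706, -0.704, 0.052]
force: [-0.9, 7.2, 5.5]
finger_gap: 0.131
```

```bash
python3 - <<'E'
from h import *
s=sense();print(s["tcp_pos"],s["force"],s["finger_gap"]*.0854)
cv2.imwrite("pics/wrist9.png",snapshot("wrist")[:,:,::-1])
E
```

```text
[0.5022036  0.06301084 0.1425533 ] [-0.93363733  7.18337915  5.474079  ] 0.011186074021673962
```

View pics/wrist9.png

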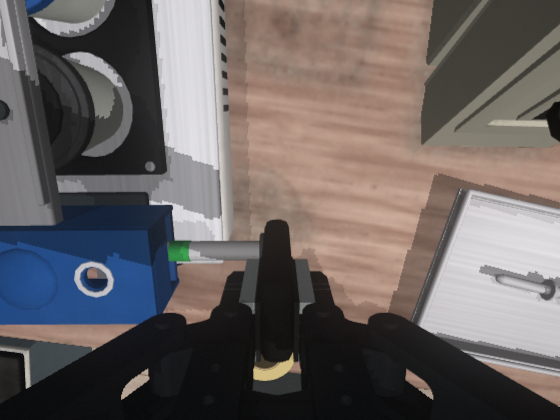

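About 9–10 mm is drawn: the green band at cols 168–190 still touches the coupler wall. I'm pulling a bit more.

>>> {"fn": "play_rows", "kwargs": {"deltas": [[0,0,0.001,0,0,0],[0,0,0.002,0,0,0],[0,0,0.003,0,0,0],[0,0,0.003,0,0,0],[0,0,0.003,0,0,0]]}}

```text
t: 13.0
tcp_pos: [0.5026, 0.0603, 0.1426]
tool_rot: [-0.051, 0.706, -0.704, 0.052]
force: [0.5, 8.3, 5.9]
finger_gap: 0.128
```

```bash
python3 - <<'E'
from h import *
s=sense();print(s["tcp_pos"],s["force"],s["finger_gap"]*.0854)
cv2.imwrite("pics/wrist10.png",snapshot("wrist")[170:320,100:320,::-1].repeat(3,0).repeat(3,1))
E
```

```text
[0.50262719 0.06034178 0.14256028] [0.54220644 8.30179769 5.86981835] 0.010966078052491182
```

View pics/wrist10.png

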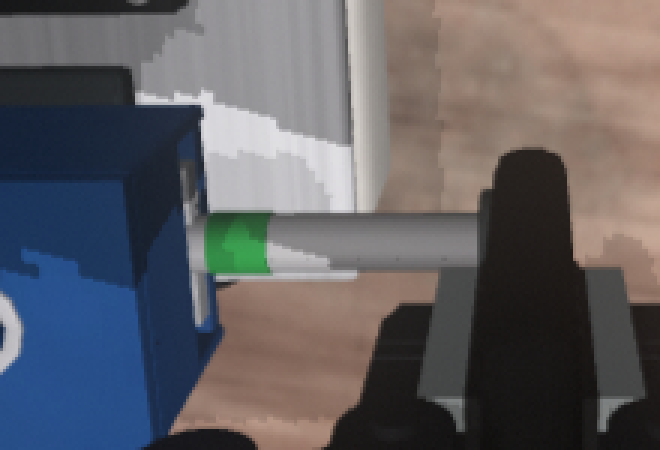

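The band is fully out with about 2 mm of bare stem behind it (cols 190–205 in the zoom). I'm lifting along the hinge arc, the first part first.

>>> {"fn": "play_rows", "kwargs": {"deltas": [[-0.0003,-0.006,0,0,0,-0.025],[-0.001,-0.0123,0,0,0,-0.05],[-0.0018,-0.0184,0,0,0,-0.075],[-0.0027,-0.0245,0,0,0,-0.1],[-0.0027,-0.0245,0,0,0,-0.1],[-0.0027,-0.0245,0,0,0,-0.1]]}}

```text
t: 13.65
tcp_pos: [0.505, 0.0612, 0.1661]
tool_rot: [0.086, -0.703, 0.705, -0.016]
force: [0.1, 8.5, -0.6]
finger_gap: 0.128
```

```bash
python3 - <<'E'
from h import *
s=sense();print(s["tcp_pos"],s["force"],s["finger_gap"]*.0854,s["ft_torque"])
cv2.imwrite("pics/wrist11.png",snapshot("wrist")[:,:,::-1]);cv2.imwrite("pics/scene11.png",snapshot("scene")[:,:,::-1])
E
```

```text
[0.50495974 0.0611833  0.16610829] [ 0.1131214   8.50136647 -0.60716536] 0.010951580319753849 [ 1.07249759 -0.38462033  0.16698855]
```

View pics/wrist11.png

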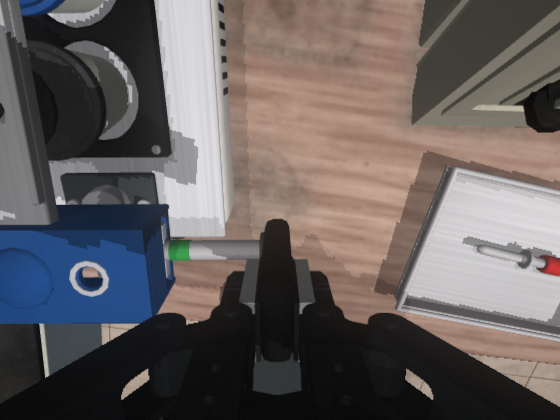

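View pics/scene11.png

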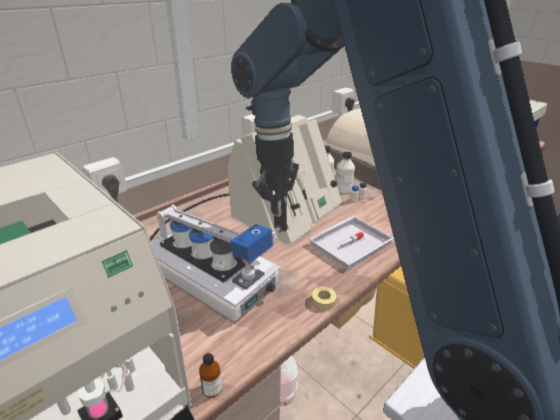

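The bar is rising cleanly with forces under 10 N and the band still out. Next is the rest of the arc.

>>> {"fn": "play_rows", "kwargs": {"deltas": [[-0.0003,-0.006,0,0,0,-0.025],[-0.001,-0.0123,0,0,0,-0.05],[-0.0018,-0.0184,0,0,0,-0.075],[-0.0027,-0.0245,0,0,0,-0.1],[-0.0038,-0.0306,0,0,0,-0.125],[-0.005,-0.0366,0,0,0,-0.15],[-0.0066,-0.0438,0,0,0,-0.18],[-0.0066,-0.0438,0,0,0,-0.18],[-0.0066,-0.0438,0,0,0,-0.18],[-0.0066,-0.0438,0,0,0,-0.18],[-0.0066,-0.0438,0,0,0,-0.18]]}}

```text
t: 14.85
tcp_pos: [0.5154, 0.0632, 0.2089]
tool_rot: [0.15, -0.693, 0.704, 0.047]
force: [-1.0, 8.3, 0.4]
finger_gap: 0.13
```

```bash
python3 - <<'E'
from h import *
s=sense();print(s["tcp_pos"],s["force"],s["finger_gap"]*.0854,Rtool().as_matrix().round(3)[:,1])
for n in("wrist","scene","top"):
  im=snapshot(n)[:,:,::-1]
  if n=="scene": im=np.ascontiguousarray(im[180:320,130:400]).repeat(2,0).repeat(2,1)
  cv2.imwrite(f"pics/{n}12.png",im)
E
```

```text
[0.51542083 0.06315045 0.20888917] [-1.01120711  8.27847328  0.38901003] 0.01107730091158971 [-0.274 -0.035 -0.961]
```

View pics/wrist12.png

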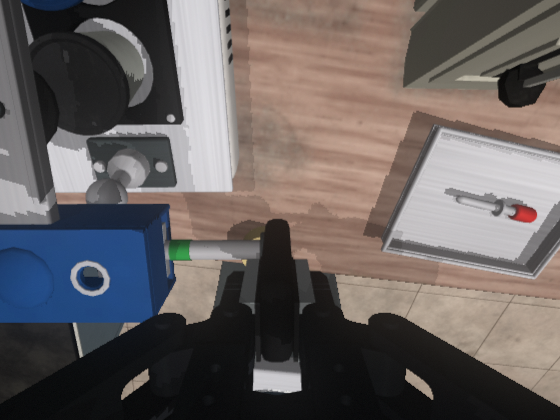

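View pics/scene12.png

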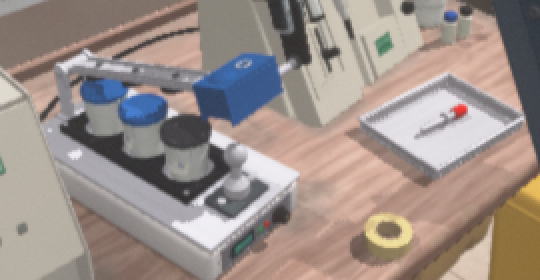

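View pics/top12.png

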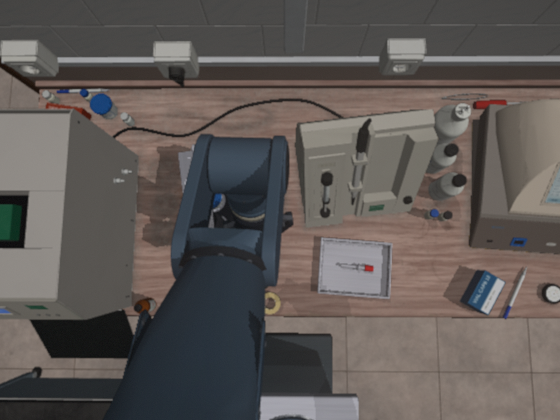

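```bash
python3 - <<'E'
from h import *
im=cv2.imread("pics/wrist12.png");cv2.imwrite("pics/w12z.png",im[190:310,130:300].repeat(4,0).repeat(4,1))
s=sense();th=np.arcsin(-Rtool().as_matrix()[:,1]@[.989,.148,0]*-1);print("theta",th)
# blue top-face hole: triangulate scene/wrist not needed; rise from tilt
t=abs(th);print("socket rise",.248*np.sin(t)-.011*(np.cos(t)-1)*-1)
E
```

```text
theta -0.2793821534227061
socket rise 0.06796241514112876
```

View pics/w12z.png

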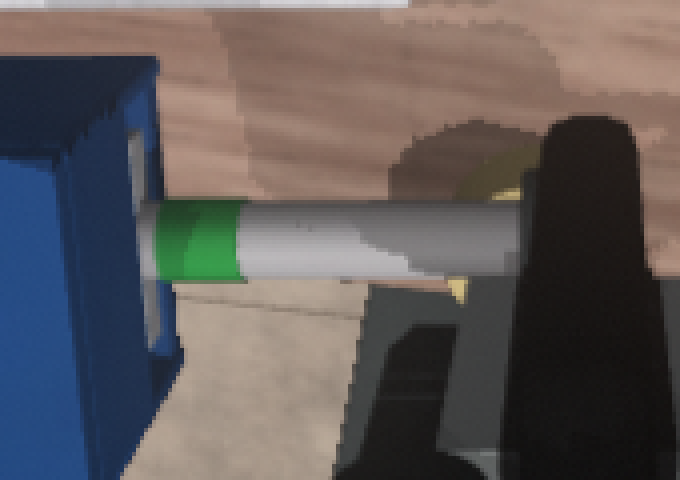

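The green band is fully out with bare stem behind it, and the coupler is about 67 mm above its ball. The cups are standing in their nests and the pin is in the tray, so I'm handing in.

```bash
python3 - <<'E'
from station import *
print(sign_off())
E
```

```text
the job is handed in; nothing more can be done
None
```

The hold-down is open and the arm is still holding the bar up. I handed the job in at about 15 s of the 58 s allowed; the hand-in gives no verdict.

- **Lock pin:** I pulled it up out of the coupler and laid it in the steel tray. It shows lying inside the tray in the wrist, scene and top pictures.
- **Latch:** I drew it about 12 mm by the black tab. The last picture shows the whole green band out, with a sliver of bare stem behind it. The pull force agrees at about 8.3 N.
- **Bar:** I lifted it along the hinge arc to about 0.28 rad. That puts the coupler about 67 mm above its ball, worked out from the tool's tilt; the gripper's own rise of about 66 mm agrees.
- **Cups:** All three are still standing in their nests in the last scene picture.

No check failed. The position estimates differed from each other by 2–3 mm on the pin head and about 5 mm on the tab, which was within the gripper's margin.

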